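# Reload the four-stage water filter with new cartridges

### The arm

A 6-joint arm with a two-finger parallel gripper is mounted at the origin on the work surface. World frame = base frame: x ahead of the robot, y to its left, z up, the work surface at z = 0. Lengths are in m, angles in rad, forces in N, time in s.
With the tool pointing down it reaches from about 0.325 to 0.775 m from the base axis. Payload 5.5 kg.
Tool frame: the origin (TCP) lies where the fingers leave the gripper's body, on its centre line; the fingertips stand ctrl.tcp_to_tips ahead of it and the grasp point (between the pads) lies 54 mm ahead of it (ctrl.tcp_to_tips is the distance from the TCP to the fingertips, in m); x points along the fingers, y is the direction in which the jaws open and shut, and the axes are right-handed (so a half turn about x gives the same grasp; the last joint's range is limited). The gripper opens to 85 mm and grips with 20 to 120 N. Pads are 22 mm wide; open, the fingers measure 114 mm over their backs; the gripper's body (76 mm by 85 mm) begins 54 mm behind the grasp point. The pads swing forward as they close: fully open they stand 13 mm farther back than shut.
Start: joints at [1.254, 0.091, 1.231, -0, 1.82, -0.057], TCP at [0.154, 0.58, 0.304] pointing down, gripper open.
Joint ranges: [-2.87, 2.87], [-0.86, 2.18], [0.17, 2.46], [-1.51, 4.65], [0.06, 2.69], [-2.65, 2.65]. Speed limits (rad/s): [2.57, 2.57, 3.01, 3.14, 3.14, 3.14].

### API

Orientations are given as a 3x3 rotation matrix whose columns are the frame's x, y, z axes.
In Python, from station import telemetry, vision, ctrl, finder gives the robot as it stands.
- The arm moves only by the tool step_arm, never from a script. Its argument "commands" is one flat list of numbers, 6 for each row, row after row: the shift along the tool's x, y, z in m, then the turn, a rotation vector about the tool's x, y, z in rad. A call has 1 to 8 rows; each row shifts and turns the pose as measured when the row begins, along the tool's axes as they then stand; what a row does not reach is not made up. A row lasts 1/10 s, in which the tool goes at most 50 mm and 8.59 degrees, less where a joint would pass 70% of its speed; a pose out of reach is approached as far as the arm can. A call is refused whole if a number of a shift passes 0.05 or a number of a turn 0.15, either way. A call with a gripper value outside its range is refused whole. "fingers" is the finger opening in m, from 0 to 0.0854, set as the call begins (left out, the last holds). The fingers move at their own pace and stop on an object; "grip_force" is the grip in N (left out, the last holds). Time passes only in rows, so rows that do not move let the fingers close. It gives the time, the measured TCP pose, the force and the opening at its end, in the units of the state.
- telemetry.get_obs(): the state, without advancing time (a new reading comes with each control period).
- vision.camera(name): name is "scene" or "top" or "wrist"; returns a dict with "pixels" (420x560x3 uint8, red, green, blue), "camera_matrix" (3x3 intrinsics, pixels), "rvec" (rotation vector, rad) and "tvec" (3), from world to camera coordinates, as OpenCV has them; the wrist camera has in their place "tool_from_camera" (4x4, takes a point from camera to tool coordinates, whose origin is the TCP and whose axes are the tool frame's). Camera axes: x right, y down, z forward; pixel columns grow to the right and rows downward; lengths in m; the calibration is good to about 2 mm. A picture is of the moment at which its call begins: read the wrist's pose just before it. There is no depth.
- ctrl.close_job(): hands the job in, once; it reports no verdict.
Trained networks look in a picture, given as the dict that the camera call returned (one of the last four; its "shot" number tells which), for a name from the list of things; names that differ only in an ending like _2 or _b are one class to them, and where a whole thing is asked for, a point or a joint stands for the part that bears it (a point fixed in the world has none). Each returns a list of dicts, best first, with "score" (0 to 1); they miss things now and then, are a little off and sometimes report something else, mostly with a low value. They report only what shows in the picture. A call takes as long as a camera call. They do not tell look-alikes from the thing itself.
- finder.spot_in(picture, label): "uv" ([column, row] in pixels, amid what is visible of it).
The state is a dict: "clock": time; "q": joint angles; "joint_velocities": joint speeds; "tau": joint torques, N m; "position": TCP position; "ee_rot": TCP orientation; "contact_force": force on the tool from outside, world axes, zero at the start; "torque": the same for the moment, N m; "opening": opening from 0.0 (shut) to 1.0 (fully open).
Only numpy, scipy, OpenCV 4.12 (cv2) and the standard library are available. Lean on these libraries where they do the work, as an engineer would, in place of code of your own. Each camera call takes 0.05 s, during which the arm holds its last target. There are 200 camera calls.

### The job

Reload the four-stage water filter: stand each new, white cartridge upright, neck up, on the floor of the open filter bowl whose collar has the same colour as the cartridge's neck. The cartridges have brittle ceramic cores, so lower each one gently all the way down before letting go. Leave the two used, brown-stained cartridges and the bowls standing where they are.

Things in the scene. Friction and masses are not known exactly. Their poses are not given: they have to be found in the camera images.
- cartridge_teal_center (a point): New teal filter cartridge, loose, about 0.25 kg, standing upright: round, clean WHITE body with a teal band, narrower teal neck to lift it by, with two thin black seals. Brittle ceramic core. Body 62 mm across, 75 mm tall; above its shoulder a neck 38 mm across, 50 mm tall (125 mm in all). The point is on its axis at half height, 62.5 mm above its underside; z up along the axis.
- cartridge_purple_center (a point): New purple filter cartridge, loose, about 0.25 kg, standing upright: round, clean WHITE body with a purple band, narrower purple neck to lift it by, with two thin black seals. Brittle ceramic core. Body 62 mm across, 75 mm tall; above its shoulder a neck 38 mm across, 50 mm tall (125 mm in all). The point is on its axis at half height, 62.5 mm above its underside; z up along the axis.
- cartridge_red_center (a point): New red filter cartridge, loose, about 0.25 kg, standing upright: round, clean WHITE body with a red band, narrower red neck to lift it by, with two thin black seals. Brittle ceramic core. Body 62 mm across, 75 mm tall; above its shoulder a neck 38 mm across, 50 mm tall (125 mm in all). The point is on its axis at half height, 62.5 mm above its underside; z up along the axis.
- cartridge_yellow_center (a point): New yellow filter cartridge, loose, about 0.25 kg, standing upright: round, clean WHITE body with a yellow band, narrower yellow neck to lift it by, with two thin black seals. Brittle ceramic core. Body 62 mm across, 75 mm tall; above its shoulder a neck 38 mm across, 50 mm tall (125 mm in all). The point is on its axis at half height, 62.5 mm above its underside; z up along the axis.
- bowl_teal: Filter bowl with teal collar: loose, upright, round open cup, light grey, about 0.5 kg, 75 mm high, 108 mm across its teal rim collar. Opening 88 mm at the rim, narrowing to 71 mm at the flat floor 5 mm above its underside. A cartridge in it shows its shoulder 5 mm above the rim, its neck wholly clear. Origin: centre of underside; z up.
- bowl_purple: Filter bowl with purple collar: loose, upright, round open cup, light grey, about 0.5 kg, 75 mm high, 108 mm across its purple rim collar. Opening 88 mm at the rim, narrowing to 71 mm at the flat floor 5 mm above its underside. A cartridge in it shows its shoulder 5 mm above the rim, its neck wholly clear. Origin: centre of underside; z up.
- bowl_red: Filter bowl with red collar: loose, upright, round open cup, light grey, about 0.5 kg, 75 mm high, 108 mm across its red rim collar. Opening 88 mm at the rim, narrowing to 71 mm at the flat floor 5 mm above its underside. A cartridge in it shows its shoulder 5 mm above the rim, its neck wholly clear. Origin: centre of underside; z up.
- bowl_yellow: Filter bowl with yellow collar: loose, upright, round open cup, light grey, about 0.5 kg, 75 mm high, 108 mm across its yellow rim collar. Opening 88 mm at the rim, narrowing to 71 mm at the flat floor 5 mm above its underside. A cartridge in it shows its shoulder 5 mm above the rim, its neck wholly clear. Origin: centre of underside; z up.
- used_purple_center (a point): Used cartridge with purple neck and band, loose, standing upright, to be left alone: shaped like the new ones but the body is stained BROWN. Body 62 mm across, 75 mm tall; above its shoulder a neck 38 mm across, 50 mm tall (125 mm in all). The point is on its axis at half height, 62.5 mm above its underside; z up along the axis.
- used_yellow_center (a point): Used cartridge with yellow neck and band, loose, standing upright, to be left alone: shaped like the new ones but the body is stained BROWN. Body 62 mm across, 75 mm tall; above its shoulder a neck 38 mm across, 50 mm tall (125 mm in all). The point is on its axis at half height, 62.5 mm above its underside; z up along the axis.
There are look-alikes about, which are no part of the job. What is shaped like the bowl_yellow but green is not meant.

How it is judged:
At the end, for the whole second after the job is handed in: Each new cartridge stands released, at rest and upright (0.12 rad) on the floor of the bowl of its colour, its axis within 10 mm of the bowl's. The bowls are upright, within 40 mm of their start; the used cartridges are upright, within 25 mm of their start (horizontal distance between cartridge_teal_center and bowl_teal below 0.01 m and z of cartridge_teal_center in the frame of bowl_teal between 0.06 and 0.076 m and angle between each of cartridge_teal_center, cartridge_purple_center, cartridge_red_center, cartridge_yellow_center, used_purple_center, used_yellow_center's own z axis and vertical below 0.12 rad and angle between each of bowl_teal, bowl_purple, bowl_red, bowl_yellow's own z axis and vertical below 0.1 rad and linear speed of each of cartridge_teal, bowl_teal, cartridge_purple, bowl_purple, cartridge_red, bowl_red, cartridge_yellow, bowl_yellow below 0.02 m/s and distance of each of bowl_teal, bowl_purple, bowl_red, bowl_yellow from where it was at the start of the episode below 0.04 m and horizontal distance between cartridge_purple_center and bowl_purple below 0.01 m and z of cartridge_purple_center in the frame of bowl_purple between 0.06 and 0.076 m and horizontal distance between cartridge_red_center and bowl_red below 0.01 m and z of cartridge_red_center in the frame of bowl_red between 0.06 and 0.076 m and horizontal distance between cartridge_yellow_center and bowl_yellow below 0.01 m and z of cartridge_yellow_center in the frame of bowl_yellow between 0.06 and 0.076 m and distance of each of used_purple_center, used_yellow_center from where it was at the start of the episode below 0.025 m); the robot touches nothing.
It fails at once if a new cartridge is pressed or banged into a bowl with more than 100 N (contact force between any of cartridge_teal, cartridge_purple, cartridge_red, cartridge_yellow and bowl_teal above 100 N or contact force between any of cartridge_teal, cartridge_purple, cartridge_red, cartridge_yellow and bowl_purple above 100 N or contact force between any of cartridge_teal, cartridge_purple, cartridge_red, cartridge_yellow and bowl_red above 100 N or contact force between any of cartridge_teal, cartridge_purple, cartridge_red, cartridge_yellow and bowl_yellow above 100 N).
It fails at once if a new cartridge is dropped: it falls from more than about 10 mm (over 0.45 m/s with no finger on it) ((contact force between cartridge_teal and the fingers below 0.05 N and linear speed of cartridge_teal above 0.45 m/s) or (contact force between cartridge_purple and the fingers below 0.05 N and linear speed of cartridge_purple above 0.45 m/s) or (contact force between cartridge_red and the fingers below 0.05 N and linear speed of cartridge_red above 0.45 m/s) or (contact force between cartridge_yellow and the fingers below 0.05 N and linear speed of cartridge_yellow above 0.45 m/s)).
It fails at once if a bowl is pushed more than 40 mm from where it stood (distance of any of bowl_teal, bowl_purple, bowl_red, bowl_yellow from where it was at the start of the episode above 0.04 m).
It fails at once if a used cartridge is moved more than 25 mm or knocked over (distance of any of used_purple_center, used_yellow_center from where it was at the start of the episode above 0.025 m).
It also fails if it takes over 118 s, if anything falls off the work surface, if the arm or the gripper's body presses on something with over 40 N, if the wrist force passes 120 N, or if a joint passes its speed limit or range.

## Working session

There is one attempt and no reset: what is moved stays moved. The work goes in short steps, Python scripts to look and compute and a tool call to move; the robot and the scene stay as the last step left them, time stands still between calls to the robot, and variables do not carry over. Pictures are saved under pics/ and viewed, about 12 in all and at most 16, crops included, and the job is handed in when it is done.

Besides the shell and the picture viewer there is one more tool, called after ">>>" as name(argument=value, ...) on one line, values as JSON. step_arm: Moves the arm, as the interface text tells. Its arguments: {"type":"object","properties":{"commands":{"type":"array","items":{"type":"number"}},"fingers":{"type":"number"},"grip_force":{"type":"number"}},"required":["commands"]}

```bash
mkdir -p pics; cat > h.py <<'E'
import numpy as np, cv2
from station import telemetry, vision, ctrl, finder
def save(p,n): cv2.imwrite('pics/'+n,cv2.cvtColor(p['pixels'],cv2.COLOR_RGB2BGR))
def w2c(p):
    R=cv2.Rodrigues(np.array(p['rvec'],float))[0]; return R,np.array(p['tvec'],float).ravel()
def back(p,uv,z):
    K=np.array(p['camera_matrix']);R,t=w2c(p)
    d=R.T@np.linalg.solve(K,[uv[0],uv[1],1.]);o=-R.T@t
    return o+d*(z-o[2])/d[2]
E
python3 - <<'E'
from h import *
o=telemetry.get_obs();print(o['clock'],o['position'],o['ee_rot'],o['contact_force'],ctrl.tcp_to_tips)
t=vision.camera('top');s=vision.camera('scene')
for p in(t,s):
    R,tt=w2c(p);print(-R.T@tt)
save(t,'top.png');save(s,'scene.png')
for n in ['cartridge_teal_center','cartridge_purple_center','cartridge_red_center','cartridge_yellow_center','bowl_teal','bowl_purple','bowl_red','bowl_yellow','used_purple_center','used_yellow_center']:
    for p,pn in((t,'top'),(s,'scene')):
        print(n,pn,[(np.round(d['uv']).tolist(),round(d['score'],2),np.round(back(p,d['uv'],.07)[:2],3).tolist()) for d in finder.spot_in(p,n)[:3]])
E
```

```text
0.0 [0.15409091 0.57971182 0.30271791] [[-6.50791362e-04  2.56891760e-01  9.66439962e-01]
 [-1.95314106e-03  9.66437997e-01 -2.56892553e-01]
 [-9.99997881e-01 -2.05477703e-03 -1.27203655e-04]] [-0.38248061 -0.536933   -0.21877568] 0.0726
[ 0.41584458 -0.010026    1.44083013]
[ 1.09442163 -0.26443686  1.13910816]
cartridge_teal_center top [([393.0, 246.0], 0.64, [0.392, -0.297])]
cartridge_teal_center scene [([166.0, 212.0], 0.71, [0.391, -0.308])]
cartridge_purple_center top [([122.0, 204.0], 0.75, [0.503, 0.417])]
cartridge_purple_center scene [([408.0, 171.0], 0.94, [0.515, 0.411]), ([317.0, 262.0], 0.26, [0.689, 0.029])]
cartridge_red_center top [([188.0, 152.0], 0.96, [0.643, 0.244])]
cartridge_red_center scene [([377.0, 227.0], 0.64, [0.653, 0.229])]
cartridge_yellow_center top [([338.0, 230.0], 0.97, [0.435, -0.155]), ([123.0, 206.0], 0.36, [0.497, 0.415])]
cartridge_yellow_center scene [([227.0, 212.0], 0.64, [0.452, -0.145])]
bowl_teal top [([268.0, 138.0], 0.66, [0.68, 0.029])]
bowl_teal scene [([311.0, 262.0], 0.77, [0.682, 0.015])]
bowl_purple top [([448.0, 204.0], 0.67, [0.503, -0.443])]
bowl_purple scene [([130.0, 264.0], 0.81, [0.513, -0.435])]
bowl_red top [([120.0, 206.0], 0.58, [0.498, 0.422])]
bowl_red scene [([214.0, 278.0], 0.83, [0.633, -0.24])]
bowl_yellow top [([273.0, 216.0], 0.8, [0.47, 0.017]), ([346.0, 277.0], 0.62, [0.313, -0.175])]
bowl_yellow scene [([279.0, 202.0], 0.82, [0.477, 0.006]), ([202.0, 180.0], 0.57, [0.322, -0.18])]
used_purple_center top [([218.0, 224.0], 0.76, [0.451, 0.16]), ([167.0, 252.0], 0.69, [0.375, 0.296])]
used_purple_center scene [([327.0, 186.0], 0.84, [0.476, 0.157])]
used_yellow_center top [([165.0, 251.0], 0.69, [0.379, 0.301]), ([393.0, 249.0], 0.15, [0.387, -0.298])]
used_yellow_center scene [([355.0, 152.0], 0.66, [0.389, 0.297])]
```

View pics/top.png

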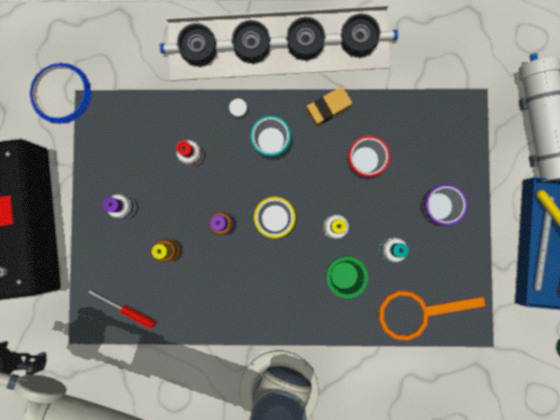

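View pics/scene.png

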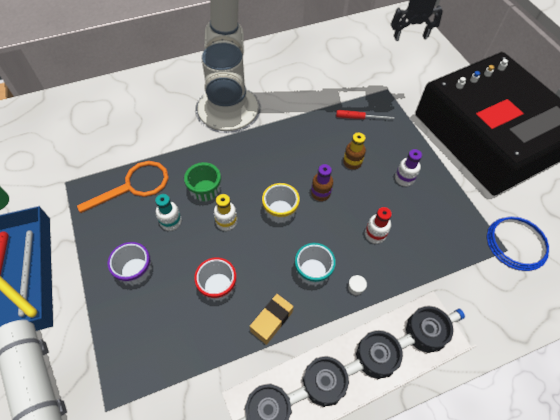

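The top view shows the new white cartridges at red (187,150), purple (113,205), yellow (338,227) and teal (398,250). Look-alikes to avoid are the used brown purple (220,222), the used brown yellow (160,250), and the green bowl (347,277). The target bowls are teal (270,136), red (369,156), purple (444,205) and yellow (274,217). Next I'll measure by colour.

```bash
cat >> h.py <<'E'
HUE={'teal':(80,97),'purple':(122,150),'red':(172,8),'yellow':(22,34)}
def mask(p,c,smin=110,vmin=60):
    h,s,v=cv2.split(cv2.cvtColor(p['pixels'],cv2.COLOR_RGB2HSV)); a,b=HUE[c]
    m=((h>=a)&(h<=b)) if a<b else ((h>=a)|(h<=b))
    return (m&(s>smin)&(v>vmin)).astype(np.uint8)*255
def proj(p,X):
    return cv2.projectPoints(np.array(X,float),np.array(p['rvec'],float),np.array(p['tvec'],float),np.array(p['camera_matrix']),None)[0][:,0]
TH=np.linspace(0,2*np.pi,40)
def circ(x,y,z,r): return np.c_[x+r*np.cos(TH),y+r*np.sin(TH),np.full(40,z)]
def hullc(p,pts):
    M=cv2.moments(cv2.convexHull(proj(p,pts).astype(np.float32)));return np.array([M['m10'],M['m01']])/M['m00']
def measure(p,c,kind,g):
    """fit xy so that model hull centroid matches blob hull centroid"""
    f=(lambda x:np.r_[circ(x[0],x[1],.125,.019),circ(x[0],x[1],.075,.019)]) if kind=='neck' else (lambda x:circ(x[0],x[1],.075,.054))
    m=mask(p,c);roi=np.zeros_like(m);mod=cv2.convexHull(proj(p,f(g)).astype(np.float32))
    cv2.fillConvexPoly(roi,mod.astype(np.int32),255);roi=cv2.dilate(roi,np.ones((15,15)))
    m&=roi
    if kind=='neck':
        m=cv2.morphologyEx(m,cv2.MORPH_CLOSE,np.ones((3,3)))
        n,l,s,_=cv2.connectedComponentsWithStats(m);m=(l==1+np.argmax(s[1:,4])).astype(np.uint8)
    pts=cv2.findNonZero(m);h=cv2.convexHull(pts);M=cv2.moments(h);uv=np.array([M['m10'],M['m01']])/M['m00']
    x=np.array(g,float)
    for _ in range(15):
        e=uv-hullc(p,f(x));J=np.c_[[(hullc(p,f(x+d))-hullc(p,f(x)))/1e-3 for d in np.eye(2)*1e-3]].T
        x=x+np.linalg.solve(J,e)
    return x,M['m00']/cv2.contourArea(cv2.convexHull(proj(p,f(x)).astype(np.float32)))
E
python3 - <<'E'
from h import *
t=vision.camera('top');s=vision.camera('scene')
G={('teal','neck'):(.388,-.302),('purple','neck'):(.51,.41),('red','neck'):(.648,.237),('yellow','neck'):(.443,-.15),
('teal','bowl'):(.681,.022),('purple','bowl'):(.508,-.44),('red','bowl'):(.633,-.24),('yellow','bowl'):(.473,.012)}
for k,g in G.items():
    r=[measure(p,*k,g) for p in(t,s)]
    print(k,*[(np.round(x,4).tolist(),round(a,2)) for x,a in r])
a=cv2.resize(t['pixels'][130:270,90:460],None,fx=2.1,fy=2.1,interpolation=cv2.INTER_CUBIC)
save({'pixels':a},'crop.png')
E
```

```text
('teal', 'neck') ([0.3841, -0.3084], 0.72) ([0.3796, -0.3057], 0.86)
('purple', 'neck') ([0.4995, 0.4345], 0.7) ([0.4954, 0.4329], 0.82)
('red', 'neck') ([0.6464, 0.2482], 0.81) ([0.6413, 0.2467], 0.88)
('yellow', 'neck') ([0.4452, -0.1512], 0.76) ([0.44, -0.1511], 0.85)
('teal', 'bowl') ([0.6848, 0.0242], 1.04) ([0.6863, 0.0222], 1.03)
('purple', 'bowl') ([0.5026, -0.4352], 1.03) ([0.5035, -0.4363], 1.05)
('red', 'bowl') ([0.6302, -0.2355], 1.06) ([0.6309, -0.2376], 1.04)
('yellow', 'bowl') ([0.4686, 0.0129], 1.05) ([0.4706, 0.0109], 1.08)
```

View pics/crop.png

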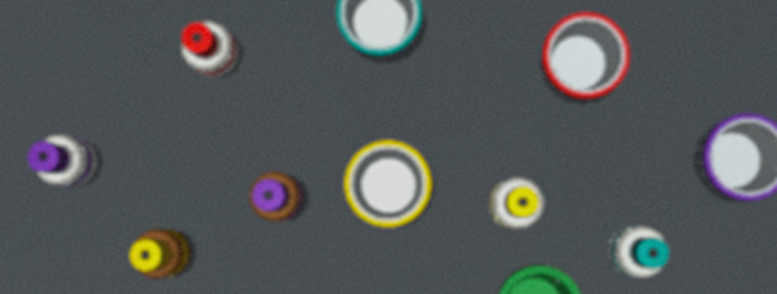

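>>> step_arm(commands=[0,0,0.04,-0.13,0,0,0,0,0.04,-0.13,0,0], fingers=0.0854, grip_force=50)

```text
clock: 1.4
position: [0.2296, 0.5655, 0.3043]
ee_rot: [[-0.001, -0.014, 1.0], [0.001, 1.0, 0.014], [-1.0, 0.001, -0.001]]
contact_force: [-0.0, 1.1, -0.7]
opening: 1.003
```

The crop confirms that the four chosen cartridges have white bodies and that the brown ones are the used pair. Bowl positions from the two cameras agree to 2 mm. The cartridge x values differ by about 5 mm, so I'll refine those with the wrist camera.

>>> step_arm(commands=[0,-0.022,0.046,0.014,0,0,0,-0.022,0.046,0,0,0,0,-0.022,0.046,0,0,0,0,-0.022,0.046,0,0,0,0,-0.022,0.046,0,0,0,0,-0.022,0.04,0,0,0,0,0,0,0,0,0])

```text
clock: 2.1
position: [0.5045, 0.4324, 0.3018]
ee_rot: [[-0.001, -0.002, 1.0], [0.0, 1.0, 0.002], [-1.0, 0.0, -0.001]]
contact_force: [-0.9, 0.9, 0.6]
opening: 0.997
```

```bash
python3 - <<'E'
from h import *
o=telemetry.get_obs();print(o['position'],o['clock'],np.round(o['ee_rot'],3).tolist())
w=vision.camera('wrist');print(np.round(w['tool_from_camera'],4),w['camera_matrix']);save(w,'w1.png')
E
```

```text
[0.50451499 0.43238136 0.30181141] 2.1 [[-0.001, -0.002, 1.0], [0.0, 1.0, 0.002], [-1.0, 0.0, -0.001]]
[[-2.000e-04 -2.667e-01  9.638e-01 -6.930e-02]
 [ 1.000e+00  1.000e-04  2.000e-04  1.500e-03]
 [-2.000e-04  9.638e-01  2.667e-01 -6.790e-02]
 [ 0.000e+00  0.000e+00  0.000e+00  1.000e+00]] [[303.95354233   0.         282.3820589 ]
 [  0.         303.95354233 209.67179243]
 [  0.           0.           1.        ]]
```

View pics/w1.png

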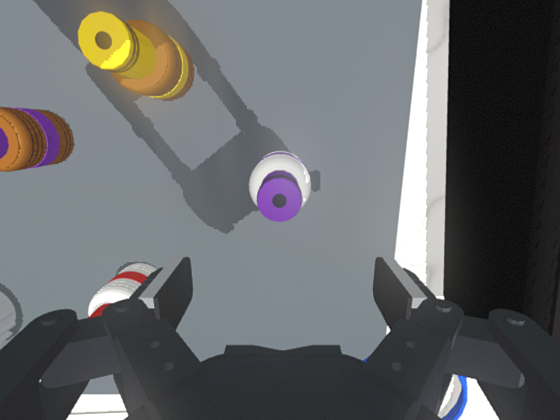

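The wrist view shows the new purple cartridge with its top centred at about (279,200). Back-projecting it now.

```bash
cat >> h.py <<'E'
def wrist():
    o=telemetry.get_obs();w=vision.camera('wrist')
    T=np.eye(4);T[:3,:3]=o['ee_rot'];T[:3,3]=o['position']
    C=np.linalg.inv(T@np.array(w['tool_from_camera']))
    w['rvec']=cv2.Rodrigues(C[:3,:3])[0];w['tvec']=C[:3,3];return o,w
def necktop(w,c,g,z=.125):
    """fit circle to the lit top face of the neck near guess g -> world xy, radius ratio"""
    m=mask(w,c,90,90);u=proj(w,[[g[0],g[1],z]])[0]
    n,l,s,ce=cv2.connectedComponentsWithStats(m)
    k=min([i for i in range(1,n) if s[i,4]>150],key=lambda i:np.hypot(*(ce[i]-u)))
    (x,y),r=cv2.minEnclosingCircle(cv2.findNonZero((l==k).astype(np.uint8)))
    e=back(w,(x+r,y),z)-back(w,(x,y),z)
    return (x,y),back(w,(x,y),z)[:2],np.linalg.norm(e)
def bowlrim(w,c,g,z=.075):
    return measure(w,c,'bowl',g)
E
python3 - <<'E'
from h import *
o,w=wrist()
print(o['position'],necktop(w,'purple',(.498,.434)),measure(w,'purple','neck',(.498,.434)))
E
```

```text
[0.50254481 0.43389837 0.30205156] ((276.7926940917969, 201.64634704589844), array([0.49549738, 0.43102697]), np.float64(0.018712681046774635)) (array([0.49784126, 0.4303149 ]), 0.8471388569442537)
```

>>> step_arm(commands=[0.045,-0.002,-0.0065,0,0,0,0.045,0,0,0,0,0,0.04,0,0,0,0,0,0.01,0,0,0,0,0,0.0,0,0,0,0,0])

```text
clock: 2.7
position: [0.4888, 0.4392, 0.1635]
ee_rot: [[0.002, -0.014, 1.0], [0.009, 1.0, 0.014], [-1.0, 0.009, 0.002]]
contact_force: [-0.5, 0.2, 1.1]
opening: 1.003
```

```bash
python3 - <<'E'
from h import *
o,w=wrist();save(w,'w2.png');print(o['position'],necktop(w,'purple',(.496,.4315)))
E
```

```text
[0.48880057 0.43917924 0.16354014] ((256.6039123535156, 315.7214660644531), array([0.4957591 , 0.43067414]), np.float64(0.01901068908998263))
```

View pics/w2.png

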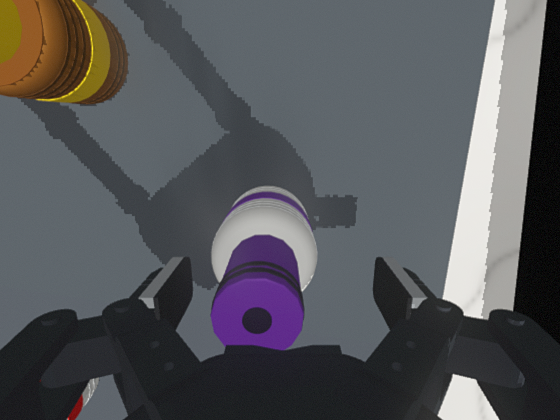

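The wrist view shows the neck between the jaws, offset by 7 mm in x and −8.5 mm in y. I'll correct for that, then close.

>>> step_arm(commands=[0.004,-0.0085,0.007,0.014,0,0.009,0.003,0,0,0,0,0,0,0,0,0,0,0])

```text
clock: 3.05
position: [0.4979, 0.4324, 0.1641]
ee_rot: [[0.01, -0.001, 1.0], [0.026, 1.0, 0.0], [-1.0, 0.026, 0.01]]
contact_force: [0.2, -0.2, -0.3]
opening: 1.0
```

```bash
python3 - <<'E'
from h import *
o,w=wrist();print(o['position'],np.round(o['ee_rot'],3).tolist(),necktop(w,'purple',(.496,.4315)))
E
```

```text
[0.49787892 0.43242228 0.16407142] [[0.01, -0.001, 1.0], [0.026, 1.0, 0.0], [-1.0, 0.026, 0.01]] ((272.0468444824219, 295.98919677734375), array([0.49626337, 0.43079908]), np.float64(0.01902216559877146))
```

>>> step_arm(commands=[0.008,-0.0015,-0.0015,0,0.01,-0.026,0,0,0,0,0,0])

```text
clock: 3.3
position: [0.4972, 0.431, 0.1577]
ee_rot: [[0.002, 0.0, 1.0], [-0.0, 1.0, -0.0], [-1.0, -0.0, 0.002]]
contact_force: [-0.9, -1.1, -1.3]
opening: 1.002
```

>>> step_arm(commands=[0.0015,0,-0.001,0,0.002,0,0,0,0,0,0,0,0,0,0,0,0,0,0,0,0,0,0,0,0,0,0,0,0,0,0,0,0,0,0,0], fingers=0.02, grip_force=50)

```text
clock: 3.9
position: [0.4961, 0.4312, 0.1559]
ee_rot: [[-0.0, 0.0, 1.0], [-0.001, 1.0, -0.0], [-1.0, -0.001, -0.0]]
contact_force: [-0.0, -0.0, 0.3]
opening: 0.432
```

Opening 37 mm, so the neck is gripped. Lifting and carrying it.

>>> step_arm(commands=[-0.02,0,0,0,0,0,-0.045,0,0,0,0,0,-0.045,0,0,0,0,0,-0.045,-0.01,0,0,0,0,-0.005,-0.03,0,0,0,0,0,-0.046,0,0,0,0,0,-0.046,0,0,0,0,0,-0.046,0,0,0,0])

```text
clock: 4.7
position: [0.4945, 0.2534, 0.3147]
ee_rot: [[-0.01, -0.01, 1.0], [-0.007, 1.0, 0.01], [-1.0, -0.007, -0.01]]
contact_force: [0.8, -1.0, -3.2]
opening: 0.431
```

>>> step_arm(commands=[0,-0.046,0,0,0,0,0,-0.046,0,0,0,0,0,-0.046,0,0,0,0,0,-0.046,0,0,0,0,0,-0.046,0,0,0,0,0,-0.046,0,0,0,0,0,-0.046,0,0,0,0,0,-0.046,0,0,0,0])

```text
clock: 5.5
position: [0.4948, -0.1283, 0.3136]
ee_rot: [[-0.012, -0.013, 1.0], [-0.006, 1.0, 0.013], [-1.0, -0.006, -0.012]]
contact_force: [1.1, 0.4, -2.1]
opening: 0.431
```

>>> step_arm(commands=[0,-0.046,0,0.013,-0.012,0.006,0,-0.046,0.002,0,0,0,0,-0.046,0.002,0,0,0,0,-0.046,0.002,0,0,0,0,-0.046,0.002,0,0,0,0,-0.046,0.002,0,0,0,0,-0.025,0,0,0,0,0,0,0,0,0,0])

```text
clock: 6.3
position: [0.5008, -0.4475, 0.3057]
ee_rot: [[-0.006, 0.008, 1.0], [0.006, 1.0, -0.008], [-1.0, 0.006, -0.006]]
contact_force: [1.2, 1.2, -2.7]
opening: 0.434
```

```bash
python3 - <<'E'
from h import *
o,w=wrist();save(w,'w3.png');print(o['position'],np.round(o['ee_rot'],3).tolist());
for f in (lambda:necktop(w,'purple',o['position'][:2],o['position'][2]-.0305),lambda:measure(w,'purple','bowl',(.503,-.436))):
    try: print(f())
    except Exception as e: print(e)
E
```

```text
[ 0.50077483 -0.4475326   0.3056536 ] [[-0.006, 0.008, 1.0], [0.006, 1.0, -0.008], [-1.0, 0.006, -0.006]]
((283.0321960449219, 312.7201843261719), array([ 0.50052871, -0.4455924 ]), np.float64(0.018865894008428294))
(array([ 0.50563489, -0.43637378]), 1.1114488170677095)
```

View pics/w3.png

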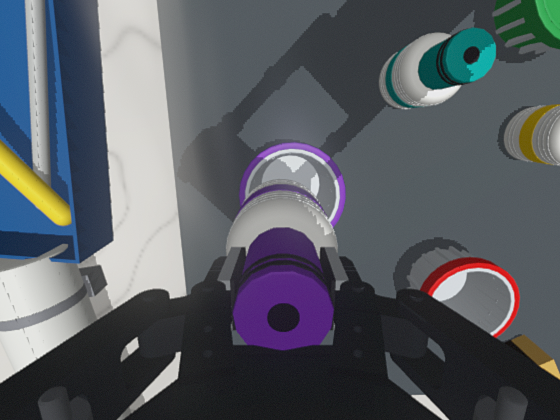

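The held purple cartridge sits above its bowl (rim centred near (293,190)), and the neck is centred in the jaws. I'll descend to just above the rim, then correct.

>>> step_arm(commands=[0,0.0115,0.003,-0.008,-0.006,-0.006,0.03,0,0,0,0,0,0.03,0,0,0,0,0,0,0,0,0,0,0,0,0,0,0,0,0])

```text
clock: 6.85
position: [0.507, -0.4256, 0.2471]
ee_rot: [[0.005, -0.01, 1.0], [0.0, 1.0, 0.01], [-1.0, 0.0, 0.005]]
contact_force: [-0.1, 1.0, -1.2]
opening: 0.434
```

>>> step_arm(commands=[0.003,-0.0105,-0.0035,0.01,0.005,0,0,0,0,0,0,0,0,0,0,0,0,0])

```text
clock: 7.15
position: [0.5046, -0.4357, 0.2492]
ee_rot: [[0.005, -0.002, 1.0], [-0.004, 1.0, 0.002], [-1.0, -0.004, 0.005]]
contact_force: [0.1, 0.5, -1.8]
opening: 0.433
```

>>> step_arm(commands=[0,0,0,0,0,0])

```text
clock: 7.25
position: [0.5047, -0.436, 0.2503]
ee_rot: [[0.006, -0.001, 1.0], [-0.005, 1.0, 0.001], [-1.0, -0.005, 0.006]]
contact_force: [-0.5, 0.5, -3.2]
opening: 0.433
```

>>> step_arm(commands=[0.012,0,-0.001,0,0.006,0.005,0.012,0,0,0,0,0,0.012,0,0,0,0,0,0.0,0,0,0,0,0])

```text
clock: 7.65
position: [0.5035, -0.4364, 0.2112]
ee_rot: [[-0.001, -0.001, 1.0], [0.0, 1.0, 0.001], [-1.0, 0.0, -0.001]]
contact_force: [-0.2, 0.4, -2.8]
opening: 0.429
```

```bash
python3 - <<'E'
from h import *
o,w=wrist();save(w,'w4.png');print(o['position'],np.round(o['ee_rot'],3).tolist());print(measure(w,'purple','bowl',(.503,-.436)))
E
```

```text
[ 0.50354009 -0.43643323  0.21119191] [[-0.001, -0.001, 1.0], [0.0, 1.0, 0.001], [-1.0, 0.0, -0.001]]
(array([ 0.50415528, -0.43528839]), 1.0772725661123244)
```

View pics/w4.png

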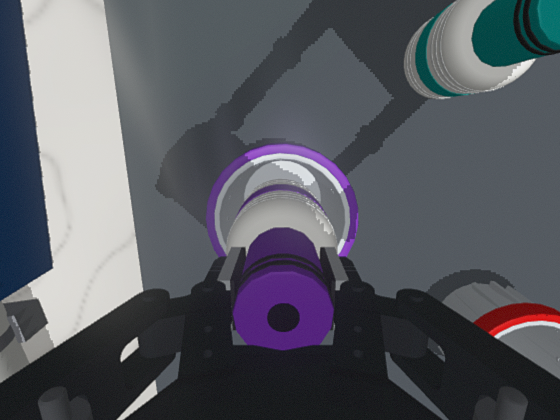

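The cartridge is inside the rim and centred to about 1 mm. I'll lower it gently, with the touch expected at TCP z ≈ 0.161.

>>> step_arm(commands=[0.012,0.0005,0,0,0,0,0.012,0,0,0,0,0,0.01,0,0,0,0,0,0.006,0,0,0,0,0,0,0,0,0,0,0])

```text
clock: 8.2
position: [0.5036, -0.4358, 0.1682]
ee_rot: [[-0.0, -0.001, 1.0], [0.0, 1.0, 0.001], [-1.0, 0.0, -0.0]]
contact_force: [0.4, 0.3, -4.0]
opening: 0.429
```

>>> step_arm(commands=[0.003,0,0,0,0,0,0.003,0,0,0,0,0])

```text
clock: 8.4
position: [0.5038, -0.436, 0.1626]
ee_rot: [[0.001, -0.001, 1.0], [-0.001, 1.0, 0.001], [-1.0, -0.001, 0.001]]
contact_force: [-0.0, -0.3, -2.5]
opening: 0.429
```

>>> step_arm(commands=[0.0015,0,0,0,0,0,0.001,0,0,0,0,0])

```text
clock: 8.6
position: [0.5041, -0.4361, 0.1609]
ee_rot: [[0.002, -0.001, 1.0], [-0.002, 1.0, 0.001], [-1.0, -0.002, 0.002]]
contact_force: [-0.9, 0.8, 1.8]
opening: 0.436
```

>>> step_arm(commands=[0.001,0,0,0,0,0])

```text
clock: 8.7
position: [0.5041, -0.4361, 0.1609]
ee_rot: [[0.002, -0.001, 1.0], [-0.002, 1.0, 0.001], [-1.0, -0.002, 0.002]]
contact_force: [-0.8, 1.5, 1.7]
opening: 0.434
```

Contact is made: the wrist force went from −3 to +1.7 N at exactly the expected height. Releasing and lifting off, then going to teal.

>>> step_arm(commands=[0,0,0,0,0,0,0,0,0,0,0,0,0,0,0,0,0,0,0,0,0,0,0,0,-0.02,0,0,0,0,0,-0.04,0,0,0,0,0,-0.04,0,0,0,0,0,-0.04,0,0,0,0,0], fingers=0.0854)

```text
clock: 9.5
position: [0.5028, -0.4351, 0.2968]
ee_rot: [[-0.007, -0.001, 1.0], [0.006, 1.0, 0.001], [-1.0, 0.006, -0.007]]
contact_force: [0.5, -0.7, -0.2]
opening: 1.001
```

>>> step_arm(commands=[0,0.04,-0.035,0,0,0,0,0.04,-0.035,0,0,0,0,0.03,-0.03,0,0,0,0,0.015,-0.015,0,0,0,0,0,0,0,0,0])

```text
clock: 10.0
position: [0.3915, -0.314, 0.3054]
ee_rot: [[0.006, -0.0, 1.0], [-0.006, 1.0, 0.0], [-1.0, -0.006, 0.006]]
contact_force: [-0.0, -0.4, 0.8]
opening: 0.998
```

```bash
cat > look.py <<'E'
from h import *
import sys
c=sys.argv[1];g=[float(a) for a in sys.argv[2:4]]
o,w=wrist();P=o['position'];R=np.array(o['ee_rot'])
uv,n,r=necktop(w,c,g)
print('pos',P.round(4),'neck',n.round(4),'r',round(r,4),'d(y,z)tool',np.round([n[1]-P[1],n[0]-P[0]],4),
 'turn',np.round([R[0,1]*-1,R[0,0],-R[1,0]],4))
if len(sys.argv)>4: save(w,sys.argv[4])
E
python3 look.py teal .382 -.307; python3 - <<'E'
from h import *
t=vision.camera('top');print(necktop(t,'purple',(.504,-.436),.13),measure(t,'purple','bowl',(.503,-.436)))
E
```

```text
pos [ 0.3915 -0.314   0.3054] neck [ 0.382  -0.3037] r 0.0188 d(y,z)tool [ 0.0103 -0.0095] turn [0.0002 0.0059 0.0058]
((453.1896667480469, 201.16378784179688), array([ 0.50722451, -0.43674426]), np.float64(0.019552757680015177)) (array([ 0.50918661, -0.43274177]), 0.8885113665707967)
```

>>> step_arm(commands=[0.03,0.01,-0.0095,0,0.006,0.006,0.04,0,0,0,0,0,0.04,0,0,0,0,0,0.02,0,0,0,0,0,0.01,0,0,0,0,0,0,0,0,0,0,0])

```text
clock: 10.7
position: [0.3872, -0.3101, 0.1594]
ee_rot: [[0.001, 0.001, 1.0], [-0.001, 1.0, -0.001], [-1.0, -0.001, 0.001]]
contact_force: [-0.5, -0.4, 0.3]
opening: 1.0
```

```bash
python3 look.py teal .382 -.304
```

```text
pos [ 0.3872 -0.3101  0.1594] neck [ 0.3819 -0.3038] r 0.019 d(y,z)tool [ 0.0063 -0.0053] turn [-0.0014  0.0009  0.0011]
```

>>> step_arm(commands=[0.0035,0.0063,-0.0053,0,0,0,0,0,0,0,0,0])

```text
clock: 10.95
position: [0.3829, -0.3047, 0.1592]
ee_rot: [[0.004, 0.002, 1.0], [-0.004, 1.0, -0.002], [-1.0, -0.004, 0.004]]
contact_force: [-0.6, 0.7, -0.2]
opening: 1.001
```

```bash
python3 look.py teal .382 -.304
```

```text
pos [ 0.3829 -0.3047  0.1592] neck [ 0.3818 -0.3039] r 0.019 d(y,z)tool [ 0.0009 -0.0011] turn [-0.0016  0.0043  0.0043]
```

>>> step_arm(commands=[0.0035,0.0009,-0.0011,0,0.004,0.004,0.001,0,0,0,0,0,0,0,0,0,0,0,0,0,0,0,0,0,0,0,0,0,0,0,0,0,0,0,0,0], fingers=0.02)

```text
clock: 11.6
position: [0.3829, -0.3049, 0.1581]
ee_rot: [[0.005, 0.002, 1.0], [-0.005, 1.0, -0.001], [-1.0, -0.005, 0.005]]
contact_force: [-0.4, 0.0, 0.8]
opening: 0.434
```

>>> step_arm(commands=[-0.02,0,0,0,0,0,-0.045,0,0,0,0.005,0.005,-0.045,0,0,0,0,0,-0.04,0,0,0,0,0,-0.005,0.02,0.02,0,0,0,0,0.038,0.036,0,0,0,0,0.038,0.036,0,0,0,0,0.038,0.036,0,0,0])

```text
clock: 12.4
position: [0.507, -0.1753, 0.3142]
ee_rot: [[-0.007, 0.014, 1.0], [0.005, 1.0, -0.014], [-1.0, 0.005, -0.007]]
contact_force: [0.9, -1.4, -1.9]
opening: 0.432
```

>>> step_arm(commands=[0,0.038,0.036,0,0,0,0,0.038,0.036,0,0,0,0,0.038,0.036,0,0,0,0,0.034,0.03,0,0,0,0,0.015,0.012,0,0,0,0,0,0,0,0,0])

```text
clock: 13.0
position: [0.6581, -0.0102, 0.3067]
ee_rot: [[-0.015, 0.007, 1.0], [0.007, 1.0, -0.007], [-1.0, 0.007, -0.015]]
contact_force: [-0.3, 0.3, -2.8]
opening: 0.431
```

>>> step_arm(commands=[0.005,0.022,0.018,-0.007,-0.015,-0.007,0.02,0.011,0.009,0,0,0,0.02,0,0,0,0,0,0.01,0,0,0,0,0,0,0,0,0,0,0])

```text
clock: 13.5
position: [0.6848, 0.0212, 0.2469]
ee_rot: [[-0.005, 0.001, 1.0], [-0.002, 1.0, -0.001], [-1.0, -0.002, -0.005]]
contact_force: [-1.0, 0.1, -3.3]
opening: 0.434
```

```bash
cat > lookb.py <<'E'
from h import *
import sys
c=sys.argv[1];g=[float(a) for a in sys.argv[2:4]]
o,w=wrist();P=o['position'];R=np.array(o['ee_rot'])
m=measure(w,c,'bowl',g)
print('pos',P.round(4),'wrist bowl',m[0].round(4),round(m[1],2),'d(y,z)to given',np.round([g[1]-P[1],g[0]-P[0]],4),
 'turn',np.round([R[0,1]*-1,R[0,0],-R[1,0]],4))
if len(sys.argv)>4: save(w,sys.argv[4])
E
python3 lookb.py teal .6855 .023
```

```text
pos [0.6848 0.0212 0.2469] wrist bowl [0.6873 0.0247] 1.09 d(y,z)to given [0.0018 0.0007] turn [-0.0014 -0.0051  0.0023]
```

>>> step_arm(commands=[0.01,0.002,0.001,0,-0.005,0.002,0.012,0,0,0,0,0,0.012,0,0,0,0,0,0,0,0,0,0,0])

```text
clock: 13.95
position: [0.6861, 0.0213, 0.2146]
ee_rot: [[0.006, 0.004, 1.0], [-0.001, 1.0, -0.004], [-1.0, -0.001, 0.006]]
contact_force: [-0.7, 0.0, -2.5]
opening: 0.433
```

```bash
python3 lookb.py teal .686 .0235
```

```text
pos [0.6861 0.0213 0.2146] wrist bowl [0.687  0.0248] 1.09 d(y,z)to given [ 0.0022 -0.0001] turn [-0.0038  0.006   0.0006]
```

Contact is expected at TCP z = 0.163, so about 0.05 m to go.

>>> step_arm(commands=[0.01,0.0025,0,-0.004,0.006,0,0.012,0,0,0,0,0,0.012,0,0,0,0,0,0.008,0,0,0,0,0,0.002,0,0,0,0,0])

```text
clock: 14.5
position: [0.6868, 0.0242, 0.1689]
ee_rot: [[0.002, -0.001, 1.0], [-0.001, 1.0, 0.001], [-1.0, -0.001, 0.002]]
contact_force: [-0.5, -0.1, -2.8]
opening: 0.432
```

>>> step_arm(commands=[0.0025,0.0005,0,0,0,0])

```text
clock: 14.6
position: [0.6867, 0.0247, 0.1659]
ee_rot: [[0.002, -0.001, 1.0], [-0.001, 1.0, 0.001], [-1.0, -0.001, 0.002]]
contact_force: [0.9, 0.5, -1.6]
opening: 0.429
```

>>> step_arm(commands=[0.0015,0,0,0,0,0,0.001,0,0,0,0,0])

```text
clock: 14.8
position: [0.6868, 0.0247, 0.1632]
ee_rot: [[0.002, -0.001, 1.0], [-0.001, 1.0, 0.001], [-1.0, -0.001, 0.002]]
contact_force: [0.4, 0.2, -1.3]
opening: 0.434
```

>>> step_arm(commands=[0.001,0,0,0,0,0])

```text
clock: 14.9
position: [0.6869, 0.0248, 0.1632]
ee_rot: [[0.003, -0.001, 1.0], [-0.001, 1.0, 0.001], [-1.0, -0.001, 0.003]]
contact_force: [-2.0, 0.8, 3.3]
opening: 0.434
```

Contact at the expected height. Releasing, lifting and moving on to red.

>>> step_arm(commands=[0,0,0,0,0,0,0,0,0,0,0,0,0,0,0,0,0,0,0,0,0,0,0,0,-0.02,0,0,0,0,0,-0.04,0,0,0,0,0,-0.04,0,0,0,0,0,-0.04,0,0,0,0,0], fingers=0.0854)

```text
clock: 15.7
position: [0.6852, 0.0248, 0.3003]
ee_rot: [[-0.008, -0.001, 1.0], [-0.001, 1.0, 0.001], [-1.0, -0.001, -0.008]]
contact_force: [1.5, -0.2, 0.5]
opening: 0.999
```

>>> step_arm(commands=[0,0.04,-0.008,0,0,0,0,0.045,-0.008,0,0,0,0,0.045,-0.008,0,0,0,0,0.045,-0.008,0,0,0,0,0.03,-0.008,0,0,0,0,0.012,0,0,0,0,0,0,0,0,0,0])

```text
clock: 16.4
position: [0.6462, 0.2474, 0.3128]
ee_rot: [[0.012, 0.004, 1.0], [0.001, 1.0, -0.004], [-1.0, 0.001, 0.012]]
contact_force: [0.0, -0.3, -0.3]
opening: 0.999
```

```bash
python3 look.py red .644 .2475
```

```text
pos [0.6462 0.2474 0.3128] neck [0.6415 0.2455] r 0.0188 d(y,z)tool [-0.0019 -0.0047] turn [-0.0037  0.0119 -0.0009]
```

>>> step_arm(commands=[0.03,-0.002,-0.0047,-0.004,0.012,0,0.04,0,0,0,0,0,0.04,0,0,0,0,0,0.025,0,0,0,0,0,0.012,0,0,0,0,0,0,0,0,0,0,0])

```text
clock: 17.05
position: [0.6467, 0.2327, 0.1638]
ee_rot: [[0.006, 0.013, 1.0], [-0.002, 1.0, -0.013], [-1.0, -0.002, 0.006]]
contact_force: [-0.4, -1.1, 0.9]
opening: 1.0
```

```bash
python3 look.py red .642 .2457
```

```text
pos [0.6467 0.2327 0.1638] neck [0.6409 0.2453] r 0.019 d(y,z)tool [ 0.0125 -0.0058] turn [-0.0128  0.0059  0.0016]
```

>>> step_arm(commands=[0.004,0.0125,-0.0058,-0.013,0.006,0.0016,0.002,0,0,0,0,0,0,0,0,0,0,0])

```text
clock: 17.4
position: [0.6431, 0.2461, 0.1645]
ee_rot: [[0.009, -0.0, 1.0], [0.003, 1.0, 0.0], [-1.0, 0.003, 0.009]]
contact_force: [-0.4, 0.4, -0.1]
opening: 1.003
```

```bash
python3 look.py red .642 .2457
```

```text
pos [0.6431 0.2461 0.1645] neck [0.641  0.2454] r 0.019 d(y,z)tool [-0.0007 -0.0022] turn [ 0.0002  0.0087 -0.003 ]
```

>>> step_arm(commands=[0.006,-0.0007,-0.0022,0,0.009,-0.003,0.001,0,0,0,0,0,0.0,0,0,0,0,0])

```text
clock: 17.75
position: [0.6412, 0.2462, 0.1591]
ee_rot: [[0.002, -0.001, 1.0], [0.001, 1.0, 0.001], [-1.0, 0.001, 0.002]]
contact_force: [0.0, -0.3, -0.2]
opening: 1.003
```

>>> step_arm(commands=[0.001,0,0,0,0,0,0,0,0,0,0,0,0,0,0,0,0,0,0,0,0,0,0,0,0,0,0,0,0,0], fingers=0.02)

```text
clock: 18.25
position: [0.6412, 0.2459, 0.1579]
ee_rot: [[0.002, -0.001, 1.0], [0.001, 1.0, 0.001], [-1.0, 0.001, 0.002]]
contact_force: [0.2, -0.9, 0.3]
opening: 0.429
```

>>> step_arm(commands=[-0.02,0,0,0,0,0,-0.045,0,0,0,0,0,-0.045,0,0,0,0,0,-0.045,0,0,0,0,0,-0.005,-0.025,0,0,0,0,0,-0.045,0,0,0,0,0,-0.045,0,0,0,0,0,-0.045,0,0,0,0])

```text
clock: 19.05
position: [0.6401, 0.0882, 0.316]
ee_rot: [[-0.01, -0.013, 1.0], [-0.001, 1.0, 0.012], [-1.0, -0.001, -0.01]]
contact_force: [0.9, -0.4, -3.1]
opening: 0.43
```

>>> step_arm(commands=[0,-0.045,-0.001,0,0,0,0,-0.045,-0.001,0,0,0,0,-0.045,-0.001,0,0,0,0,-0.045,-0.001,0,0,0,0,-0.045,-0.001,0,0,0,0,-0.045,-0.001,0,0,0,0,-0.03,0,0,0,0,0,0,0,0,0,0])

```text
clock: 19.85
position: [0.6345, -0.2297, 0.3094]
ee_rot: [[-0.019, -0.007, 1.0], [0.0, 1.0, 0.007], [-1.0, 0.0, -0.019]]
contact_force: [0.3, 0.7, -3.1]
opening: 0.433
```

>>> step_arm(commands=[0.01,-0.007,-0.004,0.007,-0.019,0,0.02,0,0,0,0,0,0.02,0,0,0,0,0,0.012,0,0,0,0,0,0,0,0,0,0,0])

```text
clock: 20.35
position: [0.63, -0.2359, 0.2427]
ee_rot: [[-0.002, 0.002, 1.0], [0.004, 1.0, -0.002], [-1.0, 0.004, -0.002]]
contact_force: [-1.4, -0.4, -2.8]
opening: 0.431
```

```bash
python3 lookb.py red .6305 -.2365
```

```text
pos [ 0.63   -0.2359  0.2427] wrist bowl [ 0.6323 -0.2353] 1.09 d(y,z)to given [-0.0006  0.0005] turn [-0.0016 -0.0024 -0.0039]
```

>>> step_arm(commands=[0.012,0,0.001,0,-0.002,-0.004,0.012,0,0,0,0,0,0.012,0,0,0,0,0,0,0,0,0,0,0])

```text
clock: 20.8
position: [0.6324, -0.2351, 0.2077]
ee_rot: [[0.005, 0.0, 1.0], [-0.002, 1.0, -0.0], [-1.0, -0.002, 0.005]]
contact_force: [-0.5, 0.3, -3.9]
opening: 0.434
```

```bash
python3 lookb.py red .631 -.236
```

```text
pos [ 0.6324 -0.2351  0.2077] wrist bowl [ 0.6321 -0.2353] 1.08 d(y,z)to given [-0.0009 -0.0014] turn [-0.      0.0047  0.0023]
```

>>> step_arm(commands=[0.01,-0.0007,-0.001,0,0.005,0.002,0.012,0,0,0,0,0,0.01,0,0,0,0,0,0.005,0,0,0,0,0,0.001,0,0,0,0,0])

```text
clock: 21.35
position: [0.6318, -0.2364, 0.1685]
ee_rot: [[0.002, 0.0, 1.0], [-0.001, 1.0, -0.0], [-1.0, -0.001, 0.002]]
contact_force: [0.8, -0.1, -2.9]
opening: 0.434
```

>>> step_arm(commands=[0.0025,0,0,0,0,0])

```text
clock: 21.45
position: [0.6318, -0.2364, 0.166]
ee_rot: [[0.002, 0.0, 1.0], [-0.001, 1.0, -0.0], [-1.0, -0.001, 0.002]]
contact_force: [0.5, -0.3, -2.9]
opening: 0.434
```

>>> step_arm(commands=[0.0015,0,0,0,0,0,0.001,0,0,0,0,0])

```text
clock: 21.65
position: [0.6318, -0.2364, 0.1636]
ee_rot: [[0.002, 0.0, 1.0], [-0.001, 1.0, -0.0], [-1.0, -0.001, 0.002]]
contact_force: [-0.1, 0.4, -0.7]
opening: 0.437
```

>>> step_arm(commands=[0.001,0,0,0,0,0])

```text
clock: 21.75
position: [0.6318, -0.2364, 0.163]
ee_rot: [[0.002, 0.001, 1.0], [-0.001, 1.0, -0.0], [-1.0, -0.001, 0.002]]
contact_force: [-1.9, 0.4, 1.1]
opening: 0.431
```

Contact. Releasing, then on to yellow.

>>> step_arm(commands=[0,0,0,0,0,0,0,0,0,0,0,0,0,0,0,0,0,0,0,0,0,0,0,0,-0.02,0,0,0,0,0,-0.04,0,0,0,0,0,-0.04,0,0,0,0,0,-0.04,0,0,0,0,0], fingers=0.0854)

```text
clock: 22.55
position: [0.6305, -0.2357, 0.3008]
ee_rot: [[-0.006, 0.0, 1.0], [0.002, 1.0, -0.0], [-1.0, 0.002, -0.006]]
contact_force: [0.2, -0.4, -0.3]
opening: 1.004
```

>>> step_arm(commands=[0,0.018,-0.04,0,0,0,0,0.018,-0.042,0,0,0,0,0.018,-0.042,0,0,0,0,0.018,-0.04,0,0,0,0,0.01,-0.02,0,0,0,0,0,0,0,0,0])

```text
clock: 23.15
position: [0.4459, -0.1535, 0.3103]
ee_rot: [[0.013, 0.001, 1.0], [-0.006, 1.0, -0.001], [-1.0, -0.006, 0.013]]
contact_force: [0.7, -0.1, 0.8]
opening: 1.004
```

```bash
python3 look.py yellow .441 -.151
```

```text
pos [ 0.4459 -0.1535  0.3103] neck [ 0.4391 -0.1495] r 0.0215 d(y,z)tool [ 0.004  -0.0068] turn [-0.0008  0.0133  0.0061]
```

>>> step_arm(commands=[0.03,0.003,-0.006,0,0.013,0.006,0.04,0,0,0,0,0,0.04,0,0,0,0,0,0.025,0,0,0,0,0,0.008,0,0,0,0,0,0,0,0,0,0,0])

```text
clock: 23.8
position: [0.4466, -0.1539, 0.1648]
ee_rot: [[0.007, 0.001, 1.0], [-0.003, 1.0, -0.001], [-1.0, -0.003, 0.007]]
contact_force: [-0.6, -0.2, 0.1]
opening: 1.001
```

```bash
python3 look.py yellow .441 -.1505 w5.png
```

```text
pos [ 0.4466 -0.1539  0.1648] neck [ 0.4422 -0.1497] r 0.019 d(y,z)tool [ 0.0041 -0.0044] turn [-0.0014  0.0073  0.0033]
```

View pics/w5.png

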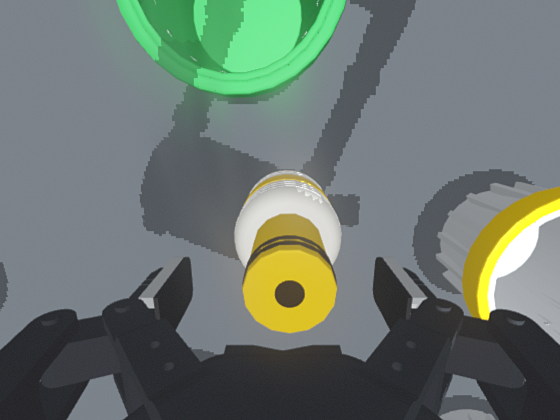

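The new yellow cartridge is between the jaws, with its top at (290,293). The green bowl and yellow bowl are both clear.

>>> step_arm(commands=[0.006,0.004,-0.0044,-0.001,0.007,0.003,0.001,0,0,0,0,0,0,0,0,0,0,0])

```text
clock: 24.15
position: [0.4442, -0.1505, 0.1625]
ee_rot: [[0.007, 0.0, 1.0], [-0.003, 1.0, -0.0], [-1.0, -0.003, 0.007]]
contact_force: [-0.0, 0.0, 0.0]
opening: 0.998
```

```bash
python3 look.py yellow .441 -.1505
```

```text
pos [ 0.4442 -0.1505  0.1625] neck [ 0.442  -0.1496] r 0.019 d(y,z)tool [ 0.0009 -0.0022] turn [-0.0004  0.0066  0.0029]
```

>>> step_arm(commands=[0.006,0.0009,-0.0022,0,0.007,0.003,0.001,0,0,0,0,0,0,0,0,0,0,0])

```text
clock: 24.5
position: [0.4423, -0.1497, 0.1564]
ee_rot: [[0.002, 0.0, 1.0], [-0.001, 1.0, -0.0], [-1.0, -0.001, 0.002]]
contact_force: [-0.4, 0.5, -1.3]
opening: 1.002
```

>>> step_arm(commands=[0.001,0,0,0,0,0,0,0,0,0,0,0,0,0,0,0,0,0,0,0,0,0,0,0,0,0,0,0,0,0], fingers=0.02)

```text
clock: 25.0
position: [0.4423, -0.1499, 0.1554]
ee_rot: [[0.002, 0.001, 1.0], [-0.001, 1.0, -0.001], [-1.0, -0.001, 0.002]]
contact_force: [-0.4, 0.5, -0.2]
opening: 0.434
```

>>> step_arm(commands=[-0.02,0,0,0,0,0,-0.045,0,0,0,0,0,-0.045,0,0,0,0,0,-0.035,0.01,0,0,0,0,0,0.04,0.004,0,0,0,0,0.045,0.006,0,0,0,0,0.045,0.006,0,0,0,0,0.02,0.004,0,0,0])

```text
clock: 25.8
position: [0.4616, 0.013, 0.3019]
ee_rot: [[-0.006, 0.009, 1.0], [0.004, 1.0, -0.009], [-1.0, 0.004, -0.006]]
contact_force: [-0.1, -0.6, -1.9]
opening: 0.433
```

>>> step_arm(commands=[0.01,-0.001,0.008,-0.009,-0.006,-0.004,0.02,0,0,0,0,0,0.02,0,0,0,0,0,0.008,0,0,0,0,0,0,0,0,0,0,0])

```text
clock: 26.3
position: [0.4703, 0.0132, 0.2385]
ee_rot: [[-0.003, -0.007, 1.0], [-0.001, 1.0, 0.007], [-1.0, -0.001, -0.003]]
contact_force: [-0.3, -0.2, -1.3]
opening: 0.433
```

```bash
python3 lookb.py yellow .470 .012
```

```text
pos [0.4703 0.0132 0.2385] wrist bowl [0.4708 0.0135] 1.1 d(y,z)to given [-0.0012 -0.0003] turn [ 0.007  -0.0025  0.0014]
```

>>> step_arm(commands=[0.012,-0.0005,0,0.007,-0.002,0.001,0.012,0,0,0,0,0,0.012,0,0,0,0,0,0,0,0,0,0,0])

```text
clock: 26.75
position: [0.4711, 0.0114, 0.2019]
ee_rot: [[0.003, 0.002, 1.0], [-0.001, 1.0, -0.002], [-1.0, -0.001, 0.003]]
contact_force: [-0.3, -0.1, -1.8]
opening: 0.431
```

```bash
python3 lookb.py yellow .4705 .0128
```

```text
pos [0.4711 0.0114 0.2019] wrist bowl [0.4706 0.0134] 1.1 d(y,z)to given [ 0.0014 -0.0006] turn [-0.0024  0.0032  0.0008]
```

>>> step_arm(commands=[0.01,0.001,-0.0005,-0.002,0.003,0.001,0.012,0,0,0,0,0,0.008,0,0,0,0,0,0.005,0,0,0,0,0,0.001,0,0,0,0,0])

```text
clock: 27.3
position: [0.4707, 0.0127, 0.1648]
ee_rot: [[0.001, -0.0, 1.0], [0.0, 1.0, 0.0], [-1.0, 0.0, 0.001]]
contact_force: [-1.1, -0.5, -1.0]
opening: 0.435
```

>>> step_arm(commands=[0.002,0,0,0,0,0])

```text
clock: 27.4
position: [0.4707, 0.0127, 0.1628]
ee_rot: [[0.001, -0.0, 1.0], [0.0, 1.0, 0.0], [-1.0, 0.0, 0.001]]
contact_force: [-1.5, -0.4, -0.6]
opening: 0.436
```

>>> step_arm(commands=[0.0015,0,0,0,0,0,0.001,0,0,0,0,0])

```text
clock: 27.6
position: [0.4706, 0.0127, 0.1605]
ee_rot: [[0.001, -0.0, 1.0], [0.0, 1.0, 0.0], [-1.0, 0.0, 0.001]]
contact_force: [-2.1, -0.2, -0.1]
opening: 0.435
```

>>> step_arm(commands=[0.001,0,0,0,0,0])

```text
clock: 27.7
position: [0.4708, 0.0127, 0.1604]
ee_rot: [[0.002, -0.0, 1.0], [0.0, 1.0, 0.0], [-1.0, 0.0, 0.002]]
contact_force: [-3.6, -0.1, 6.6]
opening: 0.433
```

Contact. Releasing and lifting, then stepping aside to check everything.

>>> step_arm(commands=[0,0,0,0,0,0,0,0,0,0,0,0,0,0,0,0,0,0,0,0,0,0,0,0,-0.02,0,0,0,0,0,-0.04,0,0,0,0,0,-0.04,0,0,0,0,0,-0.04,0,0,0,0,0], fingers=0.0854)

```text
clock: 28.5
position: [0.4696, 0.0127, 0.2979]
ee_rot: [[-0.006, -0.0, 1.0], [0.001, 1.0, 0.0], [-1.0, 0.001, -0.006]]
contact_force: [0.4, 0.3, 0.3]
opening: 1.0
```

>>> step_arm(commands=[-0.02,0.045,-0.01,0,0,0,-0.02,0.045,-0.01,0,0,0,0,0.045,-0.01,0,0,0,0,0.045,-0.01,0,0,0,0,0.045,0,0,0,0,0,0.045,0,0,0,0,0,0,0,0,0,0,0,0,0,0,0,0])

```text
clock: 29.3
position: [0.4307, 0.2915, 0.3488]
ee_rot: [[0.012, 0.005, 1.0], [0.004, 1.0, -0.005], [-1.0, 0.004, 0.012]]
contact_force: [-0.1, -1.2, -0.5]
opening: 1.001
```

```bash
python3 - <<'E'
from h import *
t=vision.camera('top');s=vision.camera('scene');print(telemetry.get_obs()['contact_force'])
G={'teal':(.686,.0235),'purple':(.5035,-.436),'red':(.631,-.2365),'yellow':(.4705,.0125)}
for c,g in G.items():
    for p in(t,s):
        # body/neck top predicted pixel vs blob of neck
        print(c,necktop(p,c,g,.13)[1].round(4),proj(p,[[*g,.13]])[0].round(1))
a=cv2.resize(t['pixels'][90:300,90:490],None,fx=1.9,fy=1.9,interpolation=cv2.INTER_CUBIC)
b=cv2.resize(s['pixels'][120:320,80:480],None,fx=1.9,fy=1.9,interpolation=cv2.INTER_CUBIC)
save({'pixels':a},'ft.png');save({'pixels':b},'fs.png')
E
```

```text
[ 0.10870062 -1.25087258  0.08772159]
teal [0.6885 0.0258] [270.  130.8]
teal [0.7059 0.009 ] [316.9 252. ]
purple [ 0.5063 -0.4369] [452.9 202.6]
purple [ 0.5338 -0.4286] [122.6 251.3]
red [ 0.6341 -0.2372] [372.6 152.2]
red [ 0.6334 -0.2384] [213.  267.9]
yellow [0.4722 0.0121] [274.1 215.3]
yellow [ 0.5029 -0.0031] [281.2 188.2]
```

View pics/ft.png

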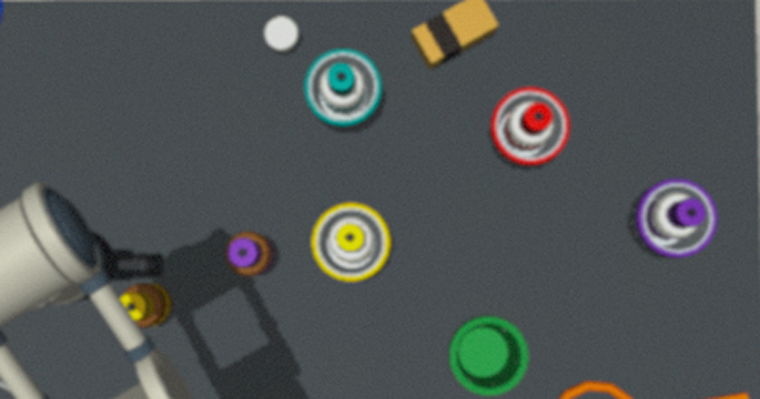

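View pics/fs.png

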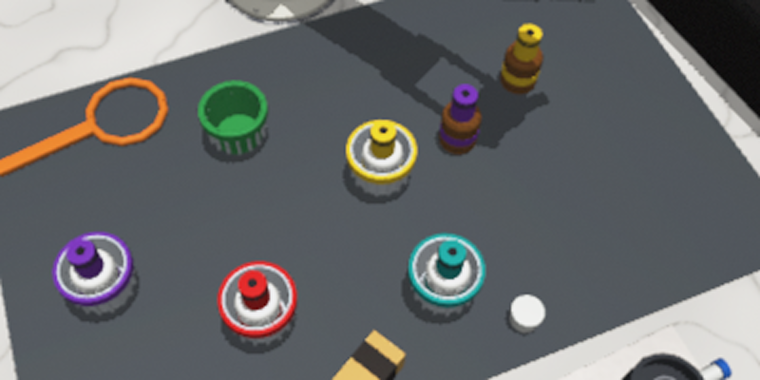

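All four cartridges stand upright in bowls of their own colour (crop pixels: teal (342,85), red (532,123), purple (680,216), yellow (350,240)). The used pair is undisturbed and the gripper is clear, so I'm handing in.

```bash
python3 -c "
from station import ctrl;print(ctrl.close_job())"
```

```text
the job is handed in; nothing more can be done
None
```

I put all four new white cartridges (purple, teal, red, yellow) upright in the bowls of their own colour and handed the job in at about 29 s. I gripped each one by the neck and released it only after light contact with the floor (at most about 7 N), at the expected floor height.

**Final checks:**
- **Cartridges:** the top camera puts the neck tops within about 4 mm of the bowl centres.
- **Used cartridges:** both stand upright and were never touched. I judged this by eye in the last pictures and did not measure it again.
- **Bowls:** they look upright and unmoved in the last pictures.
- **Gripper:** it is clear of everything.

**Checks that disagreed:**
- **Scene camera:** the necktop fit was off by up to about 36 mm for teal, purple and yellow. I ignored it, since the fit probably takes in the collar and the side of the neck; red agreed to about 3 mm.
- **Purple bowl:** a top-camera measurement just after placing was about 6 mm off, with a poor fit because the neck hides part of the rim. I did not act on it, because the wrist-camera reading before release agreed to about 1 mm.

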